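# Hold a board on test in its jig

## Robot

A 7-joint arm with a two-finger parallel gripper is mounted at the origin on a cart in front of the work surface, level with it; the furniture and walls round the work are solid. World frame = base frame: x ahead of the robot, y to its left, z up, the work surface at z = 0. Lengths are in mm, angles in rad, forces in N, time in s.
With the tool pointing down it reaches from about 400 to 900 mm from the base axis. Payload 5.5 kg.
Tool frame: the origin (TCP) lies at the very end of the fingers, on their centre line; the grasp point (between the pads) lies 19 mm behind it; z points along the fingers, y is the line along which they close (so a half turn about z gives the same grasp; the last joint's range is limited). The gripper opens to 85 mm and grips with 20 to 120 N. Pads are 22 mm wide; open, the fingers measure 114 mm over their backs; the gripper's body (76 mm by 85 mm) begins 54 mm behind the grasp point. The pads swing forward as they close: fully open they stand 13 mm farther back than shut.
Start: joints at [-0.889, 0.501, -0.427, 1.55, 0.221, 1.138, -0.21], TCP at [264.296, 593.841, 231.31] pointing down, gripper open.
Joint ranges: [-2.88, 2.88], [-0.31, 2.03], [-1.54, 1.56], [0.2, 2.42], [-1.41, 4.55], [0.19, 2.02], [-2.57, 2.57]. Speed limits (rad/s): [2.57, 2.57, 3.14, 3.14, 3.14, 3.14, 3.14].

## Interface

Orientations are given as a unit quaternion [w, x, y, z].
In Python, from plant import ctrl gives the robot as it stands.
- The arm moves only by the tool jog_arm, never from a script. Its argument "deltas" is a list of rows, each a list of 4 numbers: the shift along the world's x, y, z each as a share of 500 mm, from -1 to 1, then the turn about the world's z as a share of 45 degrees, from -1 to 1. A call has 1 to 10 rows; each row is the pose to reach, as a shift and turn from the pose commanded when the call began; what a row does not reach only later rows make up. A row lasts 1/10 s, in which the tool goes at most 50 mm and 8.59 degrees, less where a joint would pass 70% of its speed; a pose out of reach is approached as far as the arm can. A call with a number of a shift or a turn outside -1 to 1 is refused whole. A call with a gripper value outside its range is refused whole. "jaw" is the opening, from -1 (shut) to 1 (fully open), set as the call begins (left out, the last holds). The fingers move at their own pace and stop on an object; "newtons" is the grip in N (left out, the last holds). Time passes only in rows, so rows that repeat a pose let the fingers close. It gives the time, the measured TCP pose, the force, the opening and the grip force at its end, in the units of the state.
- ctrl.get_obs(): the state, without advancing time (a new reading comes with each control period).
- ctrl.snapshot(name): name is "side" or "top" or "wrist"; returns the picture (420x560x3 uint8, red, green, blue); there is no depth.
- ctrl.get_calibration(name): a dict with "mtx" (3x3 intrinsics, pixels), "dist_coeffs" ([k1, k2, p1, p2, k3] as OpenCV has them; the pictures are not rectified), "R" (3x3) and "t" (3): a world point X has camera coordinates R X + t; the wrist camera has in their place "T_tool_cam" (4x4, takes a point from camera to tool coordinates, whose origin is the TCP and whose axes are the flange's). Camera axes: x right, y down, z forward; pixel columns grow to the right and rows downward; lengths in mm; the calibration is good to about 2 mm. A picture is of the moment at which its call begins: read the wrist's pose just before it. get_calibration takes no time and is no camera call.
- ctrl.close_job(): hands the job in; it is judged then, once.
The state is a dict: "t": time; "joint_pos": joint angles; "joint_velocities": joint speeds; "joint_efforts": joint torques, N m; "tcp_pos": TCP position; "eef_rot": TCP orientation; "wrist_force": force on the tool from outside, world axes, zero at the start; "moment": the same for the moment, N m; "gripper_width": finger opening in mm; "grip_force": force on a finger pad.
Only numpy, scipy, OpenCV 4.12 (cv2) and the standard library are available. Lean on these libraries where they do the work, as an engineer would, in place of code of your own. Each camera call takes 0.05 s, during which the arm holds its last target. There are 200 camera calls.

## Task

Set the loose circuit board with the tall block into the test jig, flat on the stage between the four corner stops, with its row of bare pads towards the jig's contact fingers, and let go of it. Then press the jig's sprung plunger half-way down, about 12 mm of its 24 mm travel and never to the bottom, and finish while still holding it there. Leave the board seated and the other things on the worktop where they are.

Things in the scene. Friction and masses are not known exactly. Their poses are not given: they have to be found in the camera images.
- board_block (a point): Centre of the dark block on the loose circuit board; 13 mm above the underside of the board. The board is 70 mm (x) by 44 mm (y) by 3 mm; the block on its middle, 24 (x) by 26 mm (y), 3 to 23 mm above the underside, is the place to grip, across y. +x points to the end with five bare pads, z up; a white connector, 11 mm high, is at the other end. About 45 g; lies flat on the worktop at first.
- board_pads (a point): Middle of the row of bare pads on the board, 29.5 mm from the centre of the block along the board's +x, on the board's upper face.
- stage_centre (a point): Centre of the upper face of the jig's stage, 16 mm above the worktop. Axes as the jig's: +x towards the contact fingers, z up. Steel corner stops, 6 mm high, leave room for 76 mm (x) by 50 mm (y) between them: 3 mm to spare on each side of the board, whose length goes along x with its pads at +x.
- contacts (a point): Tips of the five brass contact fingers, 44 mm from the stage centre in the jig's +x when at rest, 7 to 10 mm above the stage; they ride on a white carriage up to 15 mm above the stage that reaches to 79 mm, and slide over the board's pads as the plunger is pressed.
- jig: The test jig, fixed to the worktop: grey base plate 170 by 225 mm, 12 mm high, with the stage, the contact carriage (in +x of the stage) and the plunger (125 mm from the stage centre in -y). Origin at worktop level under the stage centre; +x towards the contact fingers, z up.
- plunger_top (a point): Middle of the top of the plunger's round black cap, 38 mm across; at rest it is 78 mm above the worktop. It moves straight down with the plunger.
- plunger (a joint): Travel of the plunger in m: 0 at rest (up), 0.012 half-way, 0.024 at the bottom. A spring pushes it up: it starts to move at about 4 N, takes about 8 N half-way and 11 N at the bottom, and springs back when let go. A groove on the stem reaches the top of the collar at half-way.
- spool_1: Bystander, to be left alone: the solder spool, about 52 mm across and 42 mm tall, standing beyond the place between board and jig.
- motor_3: Bystander, to be left alone: the small brushless motor, bell 28 mm across, 32 mm tall with its shaft, leads to one side, lying near the front edge of the worktop.
- flux_bottle: Bystander, to be left alone: the little bottle, 23 mm across and 38 mm tall, standing to the right of the jig.
- motor_1: Bystander, to be left alone: another small brushless motor, bell 28 mm across, behind the board's area.
- battery: Bystander, to be left alone: the battery pack, 35 mm wide and 28 mm high, near the front edge on the right.
- spool_3: Bystander, to be left alone: another solder spool, 44 mm across and 46 mm tall, on the right.
Not all that is in view belongs to the job. What is shaped like the part that bears board_block but purple is not meant.

How it is judged (in metres and radians):
On the way:
1. The board lies seated between the stops, pads towards the contact fingers, let go, with the plunger still up (horizontal distance between board_block and stage_centre below 0.006 m and z of board_block in the frame of stage_centre below 0.0155 m and angle between board_block's own z axis and vertical below 0.06 rad and x of board_pads in the frame of stage_centre above 0.02 m and contact force between board and the fingers below 0.05 N and contact force between board and the arm below 0.05 N and value of joint plunger below 0.003 m), for 0.3 s.
At the end, for the whole second after the job is handed in: The robot presses on the plunger (more than 3 N) and holds it 8 to 16 mm down; the board lies flat on the stage (within 2.5 mm in height, 0.06 rad), its block within 6 mm of the stage centre, pads towards the contact fingers, untouched by the robot (horizontal distance between board_block and stage_centre below 0.006 m and z of board_block in the frame of stage_centre below 0.0155 m and angle between board_block's own z axis and vertical below 0.06 rad and x of board_pads in the frame of stage_centre above 0.02 m and contact force between board and the fingers below 0.05 N and contact force between board and the arm below 0.05 N and value of joint plunger between 0.008 and 0.016 m and contact force between any of the fingers, the arm and plunger above 3 N); the arm keeps its last pose, push and grip.
It fails at once if The plunger is pushed to the bottom (past 22 mm) (value of joint plunger above 0.022 m).
It fails at once if A bystander is moved more than 20 mm (distance of any of spool_1, motor_3, flux_bottle, motor_1, battery, spool_3 from where it was at the start of the episode above 0.02 m).
It also fails if it takes over 48 s, if anything falls off the work surface, if the arm or the gripper's body presses on something with over 40 N, if the wrist force passes 120 N, or if a joint passes its speed limit or range.

## Working session

There is one attempt and no reset: what is moved stays moved. The work goes in short steps, Python scripts to look and compute and a tool call to move; the robot and the scene stay as the last step left them, time stands still between calls to the robot, and variables do not carry over. Pictures are saved under pics/ and viewed, at most 10 in all, crops included, and the job is handed in when it is done.

Besides the shell and the picture viewer there is one more tool, called after "Request:" by a JSON object that holds its "method" and its "body". jog_arm: Moves the arm, as the interface text tells. Its arguments: {"type":"object","properties":{"deltas":{"type":"array","items":{"type":"array","items":{"type":"number","minimum":-1,"maximum":1}}},"jaw":{"type":"number"},"newtons":{"type":"number"}},"required":["deltas"]}

```bash
mkdir -p pics; cat > h.py <<'E'
import numpy as np, cv2, json
from plant import ctrl
from scipy.spatial.transform import Rotation as Ro
def save(n,f):
    o=ctrl.get_obs(); im=ctrl.snapshot(n); cv2.imwrite(f'pics/{f}.png',im[:,:,::-1]); json.dump([list(map(float,o['tcp_pos'])),list(map(float,o['eef_rot']))],open(f'pics/{f}.json','w')); return im
def cam(n,f=None):
    c=ctrl.get_calibration(n); K=np.array(c['mtx'],float); d=np.array(c['dist_coeffs'],float)
    if 'R' in c: R=np.array(c['R'],float); t=np.array(c['t'],float)
    else:
        p,q=json.load(open(f'pics/{f}.json')); T=np.eye(4); T[:3,:3]=Ro.from_quat(np.roll(q,-1)).as_matrix(); T[:3,3]=p
        M=np.linalg.inv(T@np.array(c['T_tool_cam'],float)); R=M[:3,:3]; t=M[:3,3]
    return K,d,R,t
def ray(n,px,z,f=None):
    K,d,R,t=cam(n,f); u=cv2.undistortPoints(np.array([[px]],float),K,d)[0,0]
    v=R.T@np.array([u[0],u[1],1]); C=-R.T@t; return C+v*(z-C[2])/v[2]
def proj(n,X,f=None):
    K,d,R,t=cam(n,f); return cv2.projectPoints(np.array(X,float).reshape(-1,3),cv2.Rodrigues(R)[0],t,K,d)[0].reshape(-1,2)
E
python3 - <<'E'
from h import *
a=save('top','top0'); b=save('side','side0')
cv2.imwrite('pics/t0.png',cv2.resize(a[:,:,::-1],(800,600))); 
for n in('top','side'):
    K,d,R,t=cam(n); print(n,K[0,0],d,-R.T@t,R[2])
o=ctrl.get_obs();print(o)
E
```

```text
top 392.77896131842874 [-0.04915157  0.          0.          0.          0.        ] [ 439.12874818  -63.45964265 1198.70013366] [ 0.12850722 -0.00270877 -0.99170487]
side 446.7376161975976 [-0.01822285  0.          0.          0.          0.        ] [  272.40504226 -1229.8287676    712.70480411] [ 0.23027125  0.8540854  -0.46638319]
{'t': 0.1, 'joint_pos': array([-0.88880315,  0.50176898, -0.42680289,  1.5513267 ,  0.22080101,
        1.13831452, -0.21028446]), 'joint_velocities': array([ 0.0021194 , -0.00101697,  0.00024988, -0.00345987,  0.00155806,
        0.00049451, -0.0010568 ]), 'joint_efforts': array([-1.19733985e-02, -5.70813453e+01, -5.83868623e+00, -2.81743634e+01,
        1.05441967e-02,  5.58255138e-03,  5.11692491e-06]), 'tcp_pos': array([264.11471619, 593.2421762 , 230.36113005]), 'eef_rot': array([-2.13164747e-04,  2.07841981e-01,  9.78162018e-01, -8.56158736e-04]), 'wrist_force': array([-0.43912277,  0.78613621,  0.06345559]), 'moment': array([0.01640848, 0.02124538, 0.05216264]), 'grip_force': 0.0, 'gripper_width': 85.69379875340964}
```

View pics/t0.png

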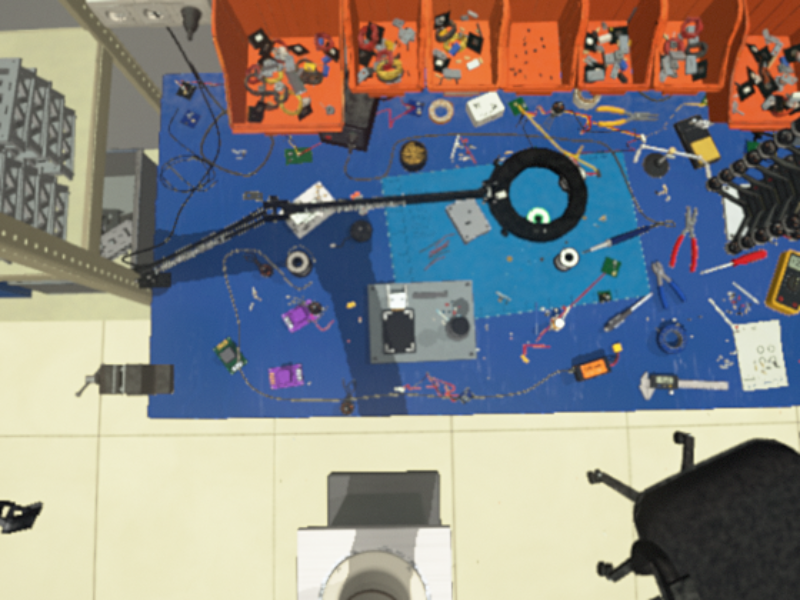

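View pics/side0.png

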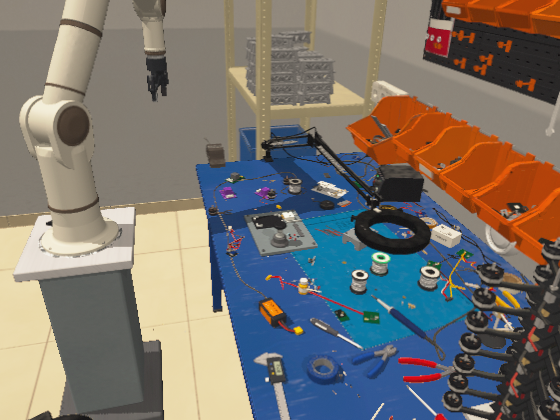

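```bash
python3 - <<'E'
from h import *
a=cv2.imread('pics/top0.png')
cv2.imwrite('pics/c1.png',cv2.resize(a[185:285,140:340],(800,400),interpolation=cv2.INTER_CUBIC))
print(proj('top',[[264,594,231]]), proj('side',[[264,594,231]]))
print(ray('top',(161,249),13),ray('top',(279,246),16),ray('top',(321,228),78))
E
```

```text
[[ 14.10804923 345.78141869]] [[159.68145285 101.81741872]]
[509.84702714 298.30746665  13.        ] [513.07500164 -59.28100726  16.        ] [ 558.79652535 -180.90624918   78.        ]
```

View pics/c1.png

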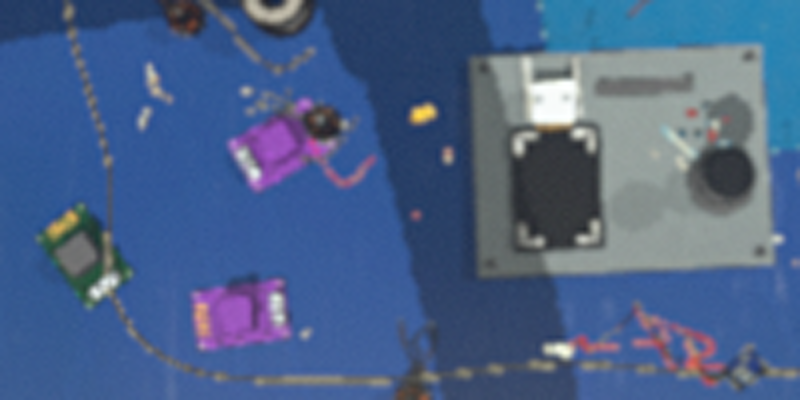

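```bash
python3 - <<'E'
from h import *
P=lambda c:(140+c[0]/4-.4,185+c[1]/4-.4)
R=lambda c,z:ray('top',P(c),z)
print('block',R((78,253),23),'pads',R((62,222),3),'conn',R((102,286),11))
s=[R(c,22) for c in((522,135),(592,133),(600,240),(522,243))];print('stage',R((557,187),16),np.mean(s,0))
e=[R(c,12) for c in((472,57),(762,44),(774,265),(480,277))];print('base',e,np.mean(e,0))
print('pl',R((726,170),78))
E
```

```text
block [512.78989386 301.0883502   23.        ] pads [537.97635062 320.16915607   3.        ] conn [488.29640082 285.96890224  11.        ]
stage [557.39406681 -59.54946324  16.        ] [556.37435157 -61.06338258  22.        ]
base [array([659.05778248,   4.04070113,  12.        ]), array([ 665.49460841, -218.8558    ,   12.        ]), array([ 495.8514924 , -222.34893131,   12.        ]), array([ 4.90637792e+02, -4.12824410e-01,  1.20000000e+01])] [ 577.7604189  -109.39421365   12.        ]
pl [ 561.39012986 -181.27123634   78.        ]
```

Request:
{"method": "jog_arm", "body": {"deltas": [[0.1,-0.1,0,0.19],[0.2,-0.2,0,0.38],[0.3,-0.3,0,0.57],[0.35,-0.4,0,0.76],[0.4,-0.5,0,0.95],[0.44,-0.6,-0.05,1],[0.44,-0.6,-0.05,1],[0.44,-0.6,-0.05,1]]}}

```text
t: 0.9
tcp_pos: [486.0, 288.7, 205.1]
eef_rot: [-0.001, -0.18, 0.984, -0.001]
wrist_force: [0.2, 0.3, 0.1]
gripper_width: 85.2
grip_force: 0.0
```

```bash
python3 - <<'E'
from h import *
save('wrist','w1')
print(proj('wrist',[[512,300,13],[538,320,3],[486,289,0]],'w1'))
E
```

```text
[[280.49223629 208.53649246]
 [287.98379358 230.17406173]
 [279.6533156  183.15941291]]
```

View pics/w1.png

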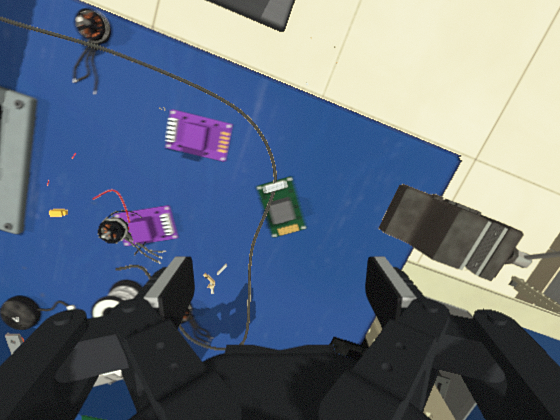

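```bash
python3 - <<'E'
from h import *
a=cv2.imread('pics/w1.png')
cv2.imwrite('pics/c2.png',cv2.resize(a[165:250,235:335],(800,680),interpolation=cv2.INTER_CUBIC)[:600])
b=ray('wrist',(283,211),23,'w1');p=ray('wrist',(289,230),3,'w1');c=ray('wrist',(275,187),11,'w1');d=p-c
print(b,p,c,np.degrees(np.arctan2(d[1],d[0])))
E
```

```text
[510.96643357 302.73187917  23.        ] [537.32612702 321.11047882   3.        ] [490.12223213 284.73873537  11.        ] 37.61512164958994
```

View pics/c2.png

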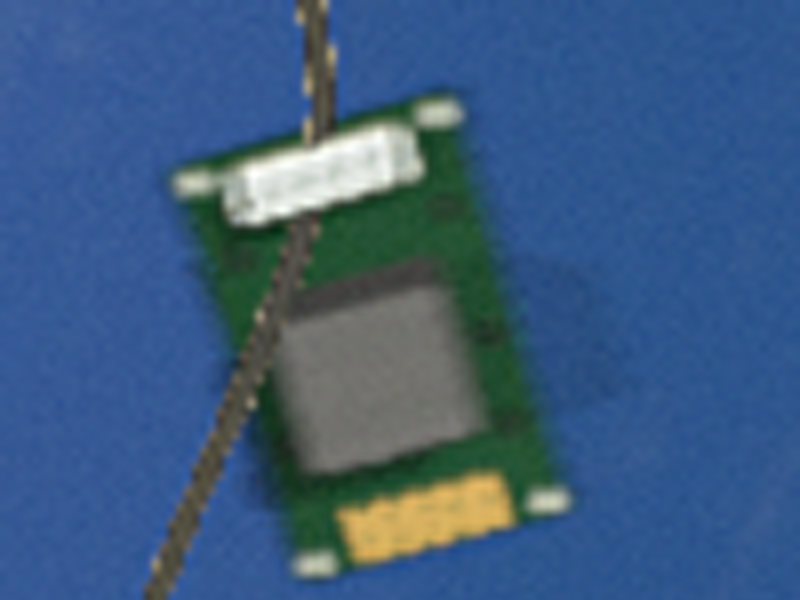

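```bash
cat >> h.py <<'E'
def rect(n,pts,z,f,o,s):
    X=np.array([ray(n,(o[0]+(u+.5)/s-.5,o[1]+(v+.5)/s-.5),z,f) for u,v in pts]); return X.mean(0),X
def ang(d): return np.degrees(np.arctan2(d[1],d[0]))
E
python3 - <<'E'
from h import *
c,X=rect('wrist',[(175,175),(455,95),(568,505),(290,575)],3,'w1',(235,165),8)
print('board',c,ang(X[3]-X[0]),ang(X[2]-X[1]),ang(X[3]-X[2])-90,np.linalg.norm(X[3]-X[0]),np.linalg.norm(X[1]-X[0]))
c,X=rect('wrist',[(285,325),(445,285),(485,430),(310,472)],23,'w1',(235,165),8)
print('block',c,ang(X[3]-X[0]),ang(X[2]-X[1]))
E
```

```text
board [513.15047197 301.31078173   3.        ] 35.35431324222119 36.66747442678799 -144.02399229569474 66.84225386477038 43.78989602289379
block [512.32204001 302.26553155  23.        ] 29.592559543593715 36.28337627617248
```

Request:
{"method": "jog_arm", "body": {"deltas": [[0.058,0.02,-0.1,0.19],[0.058,0.02,-0.2,0.34],[0.058,0.02,-0.24,0.34],[0.058,0.02,-0.24,0.34],[0.058,0.02,-0.24,0.34]], "jaw": 0.2}}

```text
t: 1.45
tcp_pos: [512.8, 304.3, 86.3]
eef_rot: [-0.001, -0.312, 0.95, 0.0]
wrist_force: [0.6, -0.2, 0.5]
gripper_width: 51.3
grip_force: 0.0
```

```bash
python3 - <<'E'
from h import *
save('wrist','w2');o=ctrl.get_obs();print(o['tcp_pos'],o['eef_rot'],o['gripper_width'],proj('wrist',[[513,301.5,23]],'w2'))
a=cv2.imread('pics/w2.png')
cv2.imwrite('pics/c3.png',cv2.resize(a[110:310,180:380],(600,600),interpolation=cv2.INTER_CUBIC))
E
```

```text
[513.81981562 304.90971902  87.68641712] [ 7.90824863e-04 -3.11645647e-01  9.50197997e-01  3.61986838e-04] 51.191306094681984 [[275.3725021  219.33595258]]
```

View pics/c3.png

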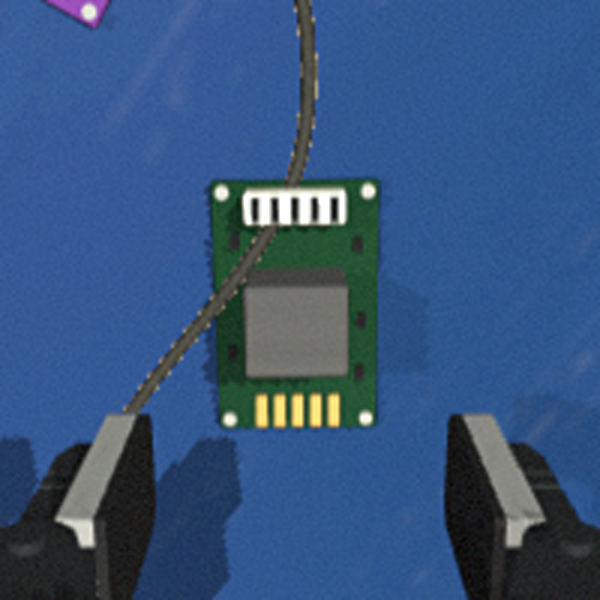

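```bash
python3 - <<'E'
from h import *
for nm,p,z in(('board',[(212,180),(382,180),(380,427),(220,427)],3),('block',[(245,285),(348,283),(349,376),(247,378)],23)):
    c,X=rect('wrist',p,z,'w2',(180,110),3); print(nm,c,ang(X[3]-X[0]),ang(X[2]-X[1]),ang(X[1]-X[0])+90,np.linalg.norm(X[3]-X[0]),np.linalg.norm(X[1]-X[0]))
E
```

```text
board [512.11768085 304.33853873   3.        ] 36.61480295145663 37.438586389607615 216.38438121286924 69.90216953219232 44.07763522710442
block [511.97943552 303.87005617  23.        ] 36.55902099829615 37.86782095842942 217.54465547108072 24.4135359533661 25.194940906891347
```

Request:
{"method": "jog_arm", "body": {"deltas": [[-0.003,-0.002,-0.08,0.01],[-0.003,-0.002,-0.15,0.01],[-0.003,-0.002,-0.164,0.01],[-0.003,-0.002,-0.164,0.01],[-0.003,-0.002,-0.164,0.01]]}}

```text
t: 2.0
tcp_pos: [513.4, 304.2, 6.8]
eef_rot: [0.002, -0.315, 0.949, 0.0]
wrist_force: [0.6, -0.1, 0.5]
gripper_width: 51.2
grip_force: 0.0
```

Request:
{"method": "jog_arm", "body": {"deltas": [[0,0,0,0],[0,0,0,0],[0,0,0,0],[0,0,0,0],[0,0,0,0],[0,0,0,0]], "jaw": -1, "newtons": 40}}

```text
t: 2.6
tcp_pos: [513.2, 303.8, 6.4]
eef_rot: [0.002, -0.315, 0.949, 0.0]
wrist_force: [-0.4, -0.5, 8.5]
gripper_width: 25.2
grip_force: 41.4
```

```bash
python3 - <<'E'
from h import *
def tri(a,b):
    Ps=[];us=[]
    for n,p in(('top',a),('side',b)):
        K,d,R,t=cam(n);Ps.append(np.c_[R,t]);us.append(cv2.undistortPoints(np.array([[p]],float),K,d)[0,0])
    X=cv2.triangulatePoints(*Ps,*us);return (X[:3]/X[3]).ravel()
print('ring',tri((376.6,136.5),(393,230)),'elbow',tri((196,145.6),(315,140)),'ringhinge',tri((343,134),(375,198)))
E
```

```text
ring [ 818.67832598 -345.79858639  117.22544992] elbow [773.0698305  157.10715205 189.6359409 ] ringhinge [ 811.74325943 -241.88084958  159.44555282]
```

Request:
{"method": "jog_arm", "body": {"deltas": [[0,0,0.03,0],[0,0,0.1,0],[0,0,0.2,0],[0,0,0.24,0],[0,0,0.24,0]]}}

```text
t: 3.1
tcp_pos: [514.3, 304.7, 129.6]
eef_rot: [0.004, -0.315, 0.949, 0.001]
wrist_force: [1.0, 0.8, -0.6]
gripper_width: 24.9
grip_force: 40.3
```

Request:
{"method": "jog_arm", "body": {"deltas": [[0.02,-0.1,0.03,-0.19],[0.05,-0.2,0.03,-0.38],[0.08,-0.3,0.03,-0.57],[0.11,-0.4,0.03,-0.76],[0.14,-0.5,0.03,-0.79],[0.17,-0.6,0.03,-0.79],[0.2,-0.7,0.03,-0.79],[0.2,-0.728,0.03,-0.79],[0.2,-0.728,0.03,-0.79],[0.2,-0.728,0.03,-0.79]]}}

```text
t: 4.1
tcp_pos: [610.9, -62.2, 138.6]
eef_rot: [-0.001, -0.009, 1.0, 0.0]
wrist_force: [0.1, 1.5, 0.2]
gripper_width: 25.2
grip_force: 40.3
```

```bash
python3 - <<'E'
from h import *
save('wrist','w3');o=ctrl.get_obs();print(o['tcp_pos'],o['eef_rot'],o['gripper_width'],proj('wrist',[[557,-59.5,16]],'w3'))
a=cv2.imread('pics/w3.png')
cv2.imwrite('pics/c4.png',cv2.resize(a[40:400,60:540],(800,600),interpolation=cv2.INTER_CUBIC))
E
```

```text
[610.96735513 -60.26058287 138.76157572] [-7.57328876e-04 -1.06611470e-02  9.99942727e-01  5.56484840e-04] 25.180786398526976 [[282.87152725 142.62804887]]
```

View pics/c4.png

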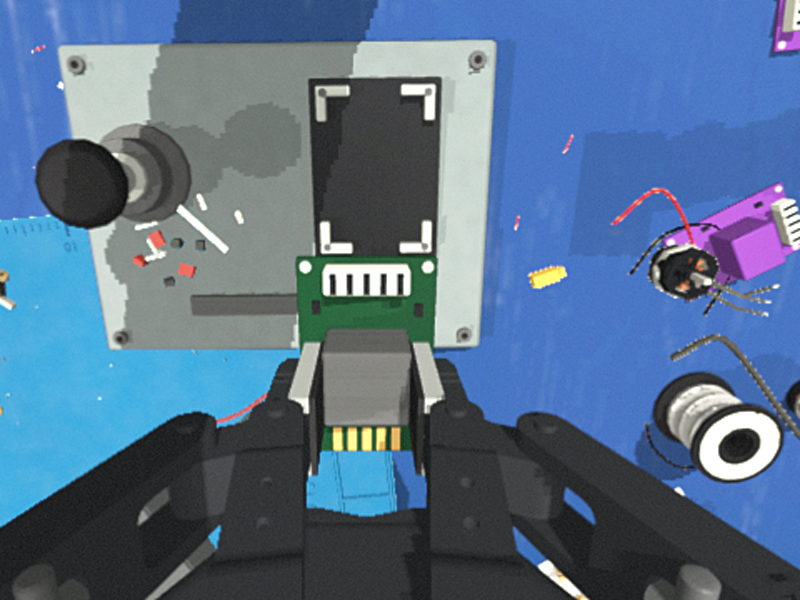

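```bash
python3 - <<'E'
from h import *
r=lambda p,z:rect('wrist',p,z,'w3',(60,40),5/3)
c,X=r([(316,85),(434,84),(432,253),(320,253)],22);print('stops',c,ang(X[0]-X[3])+180,ang(X[1]-X[2])+180,ang(X[1]-X[0])-90,np.ptp(X,0))
c,X=r([(308,79),(441,78),(438,255),(314,255)],16);print('stage',c,ang(X[3]-X[0]),ang(X[2]-X[1]),np.ptp(X,0))
c,X=r([(59,45),(496,40),(480,346),(109,348)],12);print('base',c,X[:,:2],ang(X[3]-X[0]),ang(X[2]-X[1]),ang(X[1]-X[0])-90)
c,X=r([(82,183)],78);print('cap',c)
# held board: underside ~ z?; TCP z 138.8, board bottom ~132
for zt in (132,):
    c,X=r([(298,257),(437,256)],zt+3);print('rear edge mid',c,ang(X[1]-X[0])-90,np.linalg.norm(X[1]-X[0]))
    c,X=r([(333,440),(402,440)],zt+3);print('pads mid',c)
E
```

```text
stops [557.21915962 -57.60862255  22.        ] 0.9462515450801732 2.6262960930568227 1.5849997965211884 [87.45743046 62.65991546  0.        ]
stage [556.79563145 -57.64076727  16.        ] 1.3218331293522168 2.5380150118849683 [93.61026729 71.57221762  0.        ]
base [ 577.92373403 -106.39477035   12.        ] [[ 497.38199688 -219.69901145]
 [ 491.00016429    1.78315389]
 [ 658.71679898    7.96812113]
 [ 664.59597597 -215.63134496]] 1.3935088948545258 2.1119670583016705 1.6504756810560792
cap [ 559.72412957 -179.82512372   78.        ]
rear edge mid [574.70053636 -61.6495     135.        ] 1.565392276056329 43.04431345564968
pads mid [640.32739864 -60.29592166 135.        ]
```

Request:
{"method": "jog_arm", "body": {"deltas": [[-0.09,0.0064,0,0],[-0.1064,0.0064,-0.06,0],[-0.1064,0.0064,-0.13,0],[-0.1064,0.0064,-0.18,0],[-0.1064,0.0064,-0.204,0],[-0.1064,0.0064,-0.204,0],[-0.1064,0.0064,-0.204,0]]}}

```text
t: 4.85
tcp_pos: [559.3, -56.9, 38.0]
eef_rot: [0.0, -0.011, 1.0, 0.0]
wrist_force: [0.1, -1.0, -0.8]
gripper_width: 24.9
grip_force: 40.3
```

```bash
python3 - <<'E'
from h import *
save('wrist','w4');o=ctrl.get_obs();print(o['tcp_pos'],o['eef_rot'],o['wrist_force'],o['gripper_width'])
a=cv2.imread('pics/w4.png')
cv2.imwrite('pics/c5.png',cv2.resize(a[100:400,80:480],(800,600),interpolation=cv2.INTER_CUBIC))
E
```

```text
[559.78112105 -57.22557057  38.53032473] [ 1.00327339e-03 -1.10565098e-02  9.99938369e-01  6.67717635e-05] [-0.46906356 -0.66354006 -1.00249778] 24.984026756382935
```

View pics/c5.png

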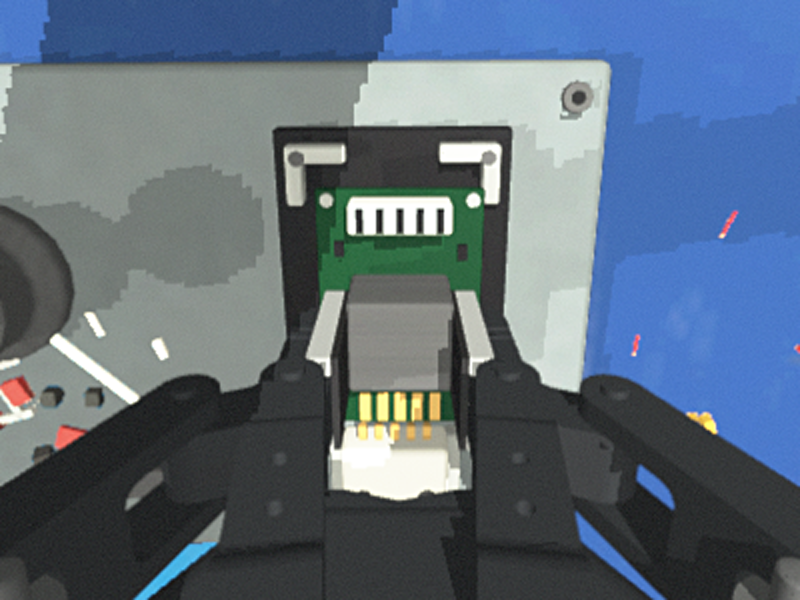

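```bash
python3 - <<'E'
from h import *
r=lambda p,z:rect('wrist',p,z,'w4',(80,100),2)
c,X=r([(284,144),(502,143)],22);print('outer',c,np.ptp(X,0))
c,X=r([(304,163),(483,162)],22);print('inner',c,np.ptp(X,0))
c,X=r([(318,189),(484,189)],35);print('rear board',c,ang(X[1]-X[0])-90,np.ptp(X,0))
c,X=r([(273,128),(511,127)],16);print('stage',c,ang(X[1]-X[0])-90,np.ptp(X,0))
E
```

```text
outer [513.68599028 -58.95422128  22.        ] [ 1.69413372 59.65977957  0.        ]
inner [518.96855037 -58.7045262   22.        ] [ 1.45803099 49.43914052  0.        ]
rear board [523.21921605 -56.54145689  35.        ] 1.3672719020131723 [ 1.01821778 42.66050309  0.        ]
stage [510.16303515 -59.37992086  16.        ] 1.6006239586272386 [ 1.87424129 67.07270493  0.        ]
```

Request:
{"method": "jog_arm", "body": {"deltas": [[-0.002,-0.004,0,0],[-0.002,-0.004,-0.012,0],[-0.002,-0.004,-0.022,0],[-0.002,-0.004,-0.029,0],[-0.002,-0.004,-0.031,0],[-0.002,-0.004,-0.031,0]]}}

```text
t: 5.5
tcp_pos: [557.4, -60.2, 22.4]
eef_rot: [-0.0, -0.01, 1.0, -0.0]
wrist_force: [-3.3, -0.4, 8.4]
gripper_width: 25.4
grip_force: 41.4
```

Request:
{"method": "jog_arm", "body": {"deltas": [[0,0,0,0],[0,0,0,0],[0,0,0,0],[0,0,0.01,0],[0,0,0.06,0],[0,0,0.14,0],[0,0,0.2,0],[0,0,0.2,0],[0,0,0.2,0]], "jaw": -0.05}}

```text
t: 6.4
tcp_pos: [558.1, -60.1, 122.7]
eef_rot: [0.001, -0.01, 1.0, -0.0]
wrist_force: [0.1, -0.3, -0.4]
gripper_width: 40.5
grip_force: 0.0
```

Request:
{"method": "jog_arm", "body": {"deltas": [[0.1,0,0,0],[0.12,0,0.02,0],[0.12,0,0.02,0],[0.12,0,0.02,0]], "jaw": -1}}

```text
t: 6.8
tcp_pos: [616.1, -59.8, 130.2]
eef_rot: [-0.002, -0.011, 1.0, 0.0]
wrist_force: [0.2, 0.0, -0.3]
gripper_width: -0.1
grip_force: 0.0
```

```bash
python3 - <<'E'
from h import *
save('wrist','w5');o=ctrl.get_obs();print(o['tcp_pos'],o['eef_rot'],o['wrist_force'],o['gripper_width'])
a=cv2.imread('pics/w5.png')
cv2.imwrite('pics/c6.png',cv2.resize(a[40:310,60:420],(800,600),interpolation=cv2.INTER_CUBIC))
E
```

```text
[615.68735502 -59.94905688 130.31821494] [-1.63584468e-03 -1.05496634e-02  9.99943011e-01  5.91809295e-05] [0.35294166 0.07225836 0.22956714] 0.027054385010001392
```

View pics/c6.png

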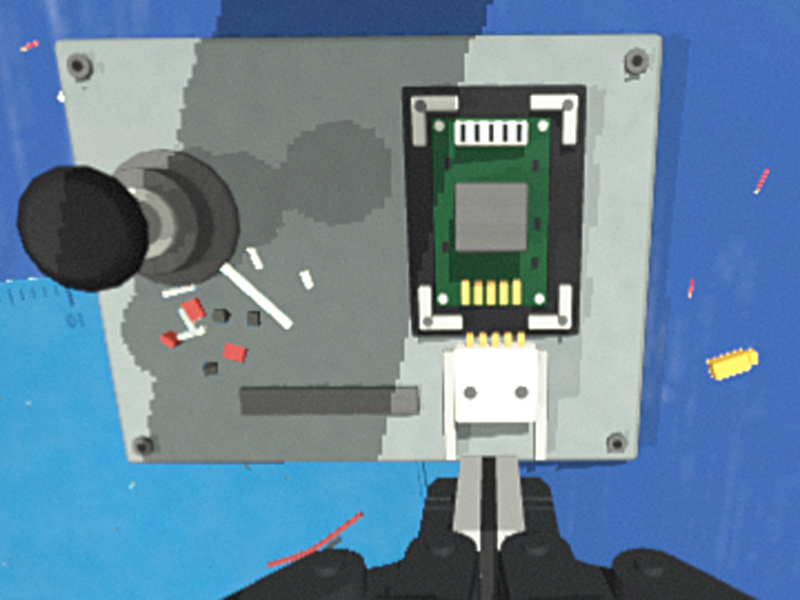

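Request:
{"method": "jog_arm", "body": {"deltas": [[-0.04,-0.09,0,0],[-0.08,-0.18,0,0],[-0.11,-0.243,0,0],[-0.11,-0.243,-0.04,0],[-0.11,-0.243,-0.07,0],[-0.11,-0.243,-0.07,0],[-0.11,-0.243,-0.07,0]]}}

```text
t: 7.55
tcp_pos: [562.3, -179.6, 96.3]
eef_rot: [-0.001, -0.012, 1.0, 0.001]
wrist_force: [0.6, 0.8, 0.1]
gripper_width: 0.0
grip_force: 0.0
```

```bash
python3 - <<'E'
from h import *
print(rect('wrist',[(84,228)],78,'w5',(60,40),20/9)[0])
E
```

```text
[ 559.75260568 -179.721914     78.        ]
```

Request:
{"method": "jog_arm", "body": {"deltas": [[-0.003,-0.002,-0.02,0],[-0.003,-0.002,-0.03,0],[-0.003,-0.002,-0.037,0],[-0.003,-0.002,-0.044,0],[-0.003,-0.002,-0.044,0],[-0.003,-0.002,-0.044,0]]}}

```text
t: 8.15
tcp_pos: [561.0, -182.0, 75.0]
eef_rot: [-0.0, -0.011, 1.0, 0.0]
wrist_force: [-2.7, 2.0, 5.0]
gripper_width: -0.0
grip_force: 2.3
```

Request:
{"method": "jog_arm", "body": {"deltas": [[0,0,-0.006,0],[0,0,-0.012,0],[0,0,-0.018,0],[0,0,-0.018,0],[0,0,-0.018,0],[0,0,-0.018,0]]}}

```text
t: 8.75
tcp_pos: [561.1, -182.1, 66.5]
eef_rot: [-0.0, -0.011, 1.0, 0.0]
wrist_force: [-3.9, 1.7, 7.8]
gripper_width: -0.1
grip_force: 3.6
```

```bash
python3 - <<'E'
from h import *
save('wrist','w6');o=ctrl.get_obs();print(o['tcp_pos'],o['eef_rot'],o['wrist_force'])
a=cv2.imread('pics/w6.png')
cv2.imwrite('pics/c7.png',a)
E
```

```text
[ 561.11312555 -182.09816775   66.48024518] [-2.33542464e-05 -1.06524371e-02  9.99943258e-01  7.39140157e-05] [-4.08728799  3.00166653  7.75778326]
```

View pics/c7.png

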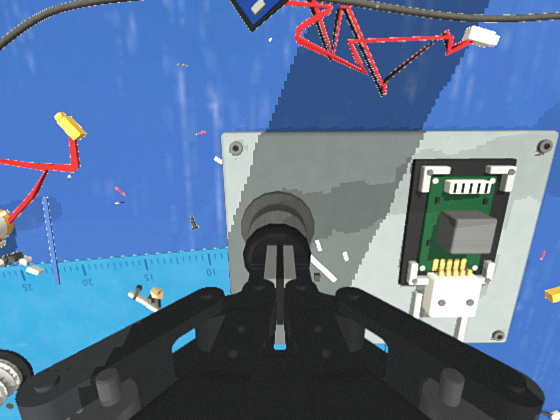

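```bash
python3 -c "
from plant import ctrl
print(ctrl.close_job())"
```

```text
the job is handed in; nothing more can be done
None
```

I handed the job in with the board flat between the stops, pads towards the contact fingers, and the plunger held about 11.5 mm down at about 7.8 N; the hand-in returned no verdict.

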